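# Index the reagent carousel and hold up the dropper bottle

### The job

The dropper bottle stands on the carousel one place to the left or right of the front. Turn the carousel by its knob one click so that the bottle stands at the front, in the opening of the guard rail, then lift it there straight up, at least 10 cm clear of its pad, and finish holding it still and upright in the air for inspection: do not put it down or let it go. Do not lift it anywhere but at the front, leave the other vessels standing on the carousel, and leave the things round it alone.

Things in the scene. Friction and masses are not known exactly. Their poses are not given: they have to be found in the camera images.
- carousel: Fixed base: grey disc 252 mm across with a short prow at the front. Origin on the table at the disc's centre; z up, -x points out through the prow. A thin steel guard rail (276 mm across, top 65 mm above the table) runs round back and sides, open 55 degrees either side of the front. On it turns a white deck 244 mm across with six black round pads 60 degrees apart, tops 28 mm above the table.
- deck (a joint): Turn of the deck about the vertical through the carousel's origin, rad: 0 at the start (a click), positive counter-clockwise from above; a click every 1.047 rad. Leaving or entering a click takes about 0.13 N m; within 0.08 rad of a click the deck is drawn into it when let go; between clicks it stays where left. Stops at -2.6 and 2.6.
- knob (a point): Grip point of the deck's knob, on the deck's axis 145 mm above the table: a black bar 60 mm long, 14 mm wide and 34 mm high (from 124 to 158 mm above the table) on a thin post. Turns with the deck; x is along the bar (from front to back at the start), y across its 14 mm.
- gate (a point): Fixed point at the front, 90 mm from the axis, 28 mm above the table: the middle of the top of whichever pad is at the front. All pads (68 mm across) lie on this 90 mm circle; at every click one is here.
- bottle: The dropper bottle to be lifted: the only slender one on the carousel, brown, round body 36 mm across and 66 mm high, above it a cap 21 mm wide that tapers to a point, 96 mm high in all, about 50 g. Origin at the centre of its underside, z up. It starts on the pad 60 degrees to one side of the front, either side.
- cup_side: Sample cup with a screw lid, 64 mm across, 73 mm high, light. Origin at the centre of its underside. Starts on the pad 60 degrees to the other side of the front; must stay standing on the deck.
- cup_front: Like cup_side; starts on the pad at the front and rides on with the deck; must stay standing on the deck.
- jar: Square glass jar with lid, 55 x 55 mm, 80 mm high. Origin at the centre of its underside. Starts on the pad at the back; must stay standing on the deck.
- counter: Small hand tally counter, 54 x 73 x 25 mm, lying loose on the table to the right of the carousel; to be left alone. Origin at the centre of its underside.
- forceps: Thin steel forceps, 134 mm long, lying loose on the table near its front edge, to the right of the carousel; to be left alone. Origin at the centre of its underside.

How it is judged:
By the outcome, as a careful person would: the job done as asked, in the order asked, and still so for the second after the job is handed in, while the arm keeps its last pose, push and grip.
It also fails if it takes over 51 s, if anything falls off the work surface, if the arm or the gripper's body presses on something with over 40 N, if the wrist force passes 120 N, or if a joint passes its speed limit or range.

### The arm

A 7-joint arm with a two-finger parallel gripper is mounted at the origin on a cart in front of the work surface, level with it; the furniture and walls round the work are solid. World frame = base frame: x ahead of the robot, y to its left, z up, the work surface at z = 0. Lengths are in m, angles in rad, forces in N, time in s.
With the tool pointing down it reaches from about 0.35 to 0.9 m from the base axis. Payload 8.1 kg.
Tool frame: the origin (TCP) lies where the fingers leave the gripper's body, on its centre line; the fingertips stand 66 mm ahead of it and the grasp point (between the pads) lies 47 mm ahead of it; z points along the fingers, y is the line along which they close (so a half turn about z gives the same grasp; the last joint's range is limited). The gripper opens to 92 mm and grips with 3 to 60 N. Pads are 19 mm wide; open, the fingers measure 130 mm over their backs; the gripper's body (75 mm by 190 mm) begins 47 mm behind the grasp point.
Start: joints at [1.004, 0.434, 0.025, 1.573, -0.012, 1.134, -0.075], TCP at [0.28, -0.559, 0.292] pointing down, gripper open.
Joint ranges: [-2.62, 2.62], [-0.44, 2.09], [-1.27, 1.32], [0.08, 2.57], [-1.32, 4.46], [0.12, 2], [-2.74, 2.74]. Speed limits (rad/s): [2.22, 2.22, 3.01, 3.01, 3.14, 3.14, 3.14].

### API

Orientations are given as a rotation vector (axis times angle).
In Python, from cell import arm gives the robot as it stands.
- The arm moves only by the tool send_rows, never from a script. Its argument "motion" is text: rows parted by semicolons, each of 7 numbers parted by spaces: the closure, from 0 (fully open) to 1 (shut), then the shift along the world's x, y, z in m, then the turn, a rotation vector about the world's x, y, z in degrees. A call has 1 to 5 rows; each row shifts and turns the commanded pose from where the row before left it; what a row does not reach is not made up. A row lasts 1/8 s, in which the tool goes at most 62.5 mm and 10.7 degrees, less where a joint would pass 70% of its speed; a pose out of reach is approached as far as the arm can. A call is refused whole if a number of a shift passes 0.0625 or a number of a turn 10.7, either way. A call with a gripper value outside its range is refused whole. The fingers move at their own pace and stop on an object; "force" is the grip in N (left out, the last holds). Time passes only in rows, so rows that do not move let the fingers close. It gives the time, the measured TCP pose, the force, the opening and the grip force at its end, in the units of the state.
- arm.observe(): the state, without advancing time (a new reading comes with each control period).
- arm.get_image(name): name is "side" or "top" or "wrist"; returns (picture, depth): 480x640x3 uint8, blue, green, red; 480x640 float32, m along the optical axis (not along the pixel's ray), 0 where there is no reading.
- arm.camera_model(name): a dict with "fx", "fy", "cx", "cy" (pixels), "D" ([k1, k2, p1, p2, k3] as OpenCV has them; the pictures are not rectified), "view" (4x4, takes a point from world to camera coordinates). Camera axes: x right, y down, z forward; pixel columns grow to the right and rows downward; lengths in m; the calibration is good to about 2 mm. A picture is of the moment at which its call begins: read the wrist's pose just before it. camera_model takes no time and is no camera call; for the wrist camera it gives the pose at the moment of the call.
- arm.sign_off(): hands the job in; it is judged then, once.
The state is a dict: "clock": time; "joints": joint angles; "dq": joint speeds; "joint_efforts": joint torques, N m; "position": TCP position; "ee_rot": TCP orientation; "force": force on the tool from outside, world axes, zero at the start; "ft_torque": the same for the moment, N m; "width": opening from 0.0 (shut) to 1.0 (fully open); "gripper_force": force on a finger pad.
Only numpy, scipy, OpenCV 4.12 (cv2) and the standard library are available. Lean on these libraries where they do the work, as an engineer would, in place of code of your own. Each camera call takes 0.05 s, during which the arm holds its last target. There are 200 camera calls.

## Working session

There is one attempt and no reset: what is moved stays moved. The work goes in short steps, Python scripts to look and compute and a tool call to move; the robot and the scene stay as the last step left them, time stands still between calls to the robot, and variables do not carry over. Pictures are saved under pics/ and viewed, at most 10 in all, crops included, and the job is handed in when it is done.

Besides the shell and the picture viewer there is one more tool, called after "Call:" as name(argument=value, ...) on one line, values as JSON. send_rows: Moves the arm, as the interface text tells. Its arguments: {"type":"object","properties":{"motion":{"type":"string"},"force":{"type":"number"}},"required":["motion"]}

```bash
mkdir -p pics
cat > h.py <<'E'
import numpy as np,cv2
from cell import arm
def ray(m,u,v):
    K=np.array([[m['fx'],0,m['cx']],[0,m['fy'],m['cy']],[0,0,1]])
    p=cv2.undistortPoints(np.array([[[u,v]]],float),K,np.array(m['D'],float))[0,0]
    V=np.array(m['view']);R,t=V[:3,:3],V[:3,3]
    return -R.T@t,R.T@np.array([p[0],p[1],1])
def onz(m,u,v,z):
    c,d=ray(m,u,v);return c+d*(z-c[2])/d[2]
def dep(m,u,v,d):
    c,r=ray(m,u,v);return c+r*d
def cross(m1,p1,m2,p2):
    c1,d1=ray(m1,*p1);c2,d2=ray(m2,*p2)
    s=np.linalg.lstsq(np.c_[d1,-d2],c2-c1,rcond=None)[0]
    a,b=c1+s[0]*d1,c2+s[1]*d2
    return (a+b)/2,np.linalg.norm(a-b)
E
python3 - <<'E'
from h import *
np.set_printoptions(precision=3,suppress=True)
o=arm.observe();print(o)
for n in('top','side'):
    im,d=arm.get_image(n);m=arm.camera_model(n);cv2.imwrite(f'pics/{n}0.png',im);np.save(f'{n}0.npy',d)
    print(n,ray(m,320,240))
E
```

```text
{'clock': 0.0, 'joints': array([ 1.004,  0.435,  0.025,  1.574, -0.012,  1.134, -0.075]), 'dq': array([ 0.   , -0.   ,  0.   , -0.   ,  0.001,  0.001, -0.   ]), 'joint_efforts': array([ -0.   , -66.785,   0.985, -31.446,  -0.061,   0.043,   0.   ]), 'position': array([ 0.279, -0.559,  0.291]), 'ee_rot': array([-3.056, -0.721,  0.001]), 'force': array([-0.176,  0.508,  0.336]), 'ft_torque': array([ 0.011, -0.008, -0.025]), 'gripper_force': 0.0, 'width': 1.0017430731945962}
top (array([ 0.427, -0.194,  1.253]), array([ 0.106, -0.012, -0.994]))
side (array([0.522, 0.469, 0.683]), array([-0.032, -0.738, -0.675]))
```

View pics/top0.png

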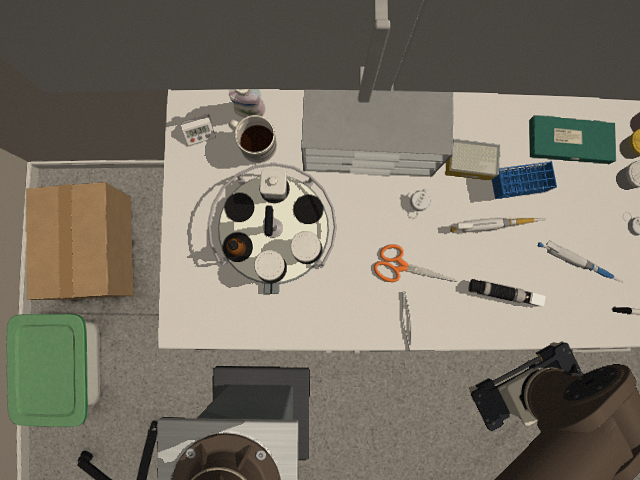

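View pics/side0.png

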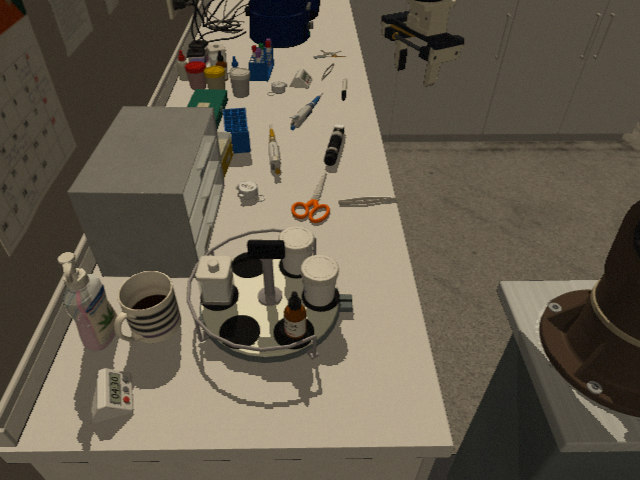

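The bottle (top view ≈(237,246), side view ≈(293,318)) stands to the left (+y) of the front. The prow is at ≈(268,288) and the knob bar at ≈(268,220). The deck must turn +60° (counter-clockwise). Next I measure.

```bash
cat > m.py <<'E'
from h import *
np.set_printoptions(precision=4,suppress=True)
T=cv2.imread('pics/top0.png');S=cv2.imread('pics/side0.png');dT=np.load('top0.npy');dS=np.load('side0.npy')
mt,ms=arm.camera_model('top'),arm.camera_model('side')
def pts(m,d,box):
    x0,y0,x1,y1=box;v,u=np.mgrid[y0:y1,x0:x1];u=u.ravel();v=v.ravel()
    K=np.array([[m['fx'],0,m['cx']],[0,m['fy'],m['cy']],[0,0,1]])
    p=cv2.undistortPoints(np.c_[u,v].astype(float)[:,None],K,np.array(m['D'],float))[:,0]
    z=d[v,u];V=np.array(m['view']);P=(np.c_[p*z[:,None],z]-V[:3,3])@V[:3,:3]
    return u,v,P,z>0
# knob top by depth+dark in both views
for n,im,m,d,box in(('top',T,mt,dT,(255,195,285,245)),('side',S,ms,dS,(235,230,300,270))):
    u,v,P,ok=pts(m,d,box);k=ok&(im[v,u].max(1)<60)&(P[:,2]>.145)
    q=P[k];c,(w,h),a=cv2.minAreaRect(q[:,:2].astype(np.float32))
    print(n,'knob',k.sum(),'z',np.percentile(q[:,2],[5,50,95]),'rect',c,w,h,a,'px',u[k].mean(),v[k].mean())
    # prow & disc
for n,im,m,d,box in(('top',T,mt,dT,(215,225,262,268)),('side',S,ms,dS,(270,285,315,350))):
    u,v,P,ok=pts(m,d,box);b=im[v,u].astype(int)
    k=ok&(b[:,2]-b[:,0]>25)&(P[:,2]>.03);q=P[k]
    print(n,'bottle',k.sum(),'z',np.percentile(q[:,2],[1,50,99]),'mean',q.mean(0),'min',q.min(0),'max',q.max(0)); i=q[:,2].argmax();j=np.where(k)[0][i];print(' highest',q[i],u[j],v[j])
    kk=ok&(P[:,2]>.1)&(P[:,2]<.135);print(' cap',kk.sum(),P[kk].mean(0),P[kk][:,2].max(),u[kk].mean(),v[kk].mean())
u,v,P,ok=pts(mt,dT,(185,160,340,300))
k=ok&(abs(P[:,2]-.1)<.006);print('cups',k.sum())
lab=np.zeros(T.shape[:2],np.uint8);lab[v[k],u[k]]=255
n,l,s,c=cv2.connectedComponentsWithStats(lab)
for i in range(1,n):
    if s[i,4]>60:print(s[i],onz(mt,*c[i],.1))
# deck circle: empty black pads
k=ok&(T[v,u].max(1)<60)&(abs(P[:,2]-.028)<.01);lab[:]=0;lab[v[k],u[k]]=255
n,l,s,c=cv2.connectedComponentsWithStats(lab)
for i in range(1,n):
    if s[i,4]>100:print('pad',s[i],onz(mt,*c[i],.028),np.median(P[k][:,2]))
a=cv2.resize(T[155:305,180:345],None,fx=4,fy=4,interpolation=cv2.INTER_CUBIC)
cv2.imwrite('pics/topcrop.png',a)
E
python3 m.py
```

```text
top knob 201 z [0.1526 0.1585 0.1625] rect (0.5836829543113708, -0.10239362716674805) 0.013749117963016033 0.056670427322387695 89.14527130126953 px 268.27363184079604 219.9900497512438
side knob 388 z [0.1462 0.1562 0.1596] rect (0.5847464203834534, -0.10046613216400146) 0.015295322053134441 0.05740748345851898 89.27310943603516 px 265.2783505154639 245.08505154639175
top bottle 327 z [0.0301 0.0854 0.1063] mean [ 0.532  -0.0465  0.0762] min [ 0.492  -0.0844  0.03  ] max [ 0.5903 -0.0061  0.1096]
 highest [ 0.5479 -0.0275  0.1096] 234 240
 cap 158 [ 0.5209 -0.0525  0.1067] 0.1276938440518015 245.77848101265823 253.0632911392405
side bottle 479 z [0.0316 0.0786 0.093 ] mean [ 0.5409 -0.0141  0.0706] min [ 0.5112 -0.1219  0.0308] max [0.5774 0.0361 0.1046]
 highest [ 0.5481 -0.0237  0.1046] 288 301
 cap 156 [ 0.5389 -0.0201  0.1106] 0.12544877108890828 293.84615384615387 300.20512820512823
cups 2033
[260 169  27  26 572] [ 0.6752 -0.1064  0.1   ]
[290 231  31  30 690] [ 0.5379 -0.1767  0.1   ]
[254 250  31  30 709] [ 0.4978 -0.1005  0.1   ]
pad [224 193  30  29 664] [ 0.6316 -0.0253  0.028 ] 0.029529363349945614
pad [294 195  29  29 666] [ 0.628  -0.1808  0.028 ] 0.029529363349945614
pad [222 232  30  30 411] [ 0.5408 -0.025   0.028 ] 0.029529363349945614
```

View pics/topcrop.png

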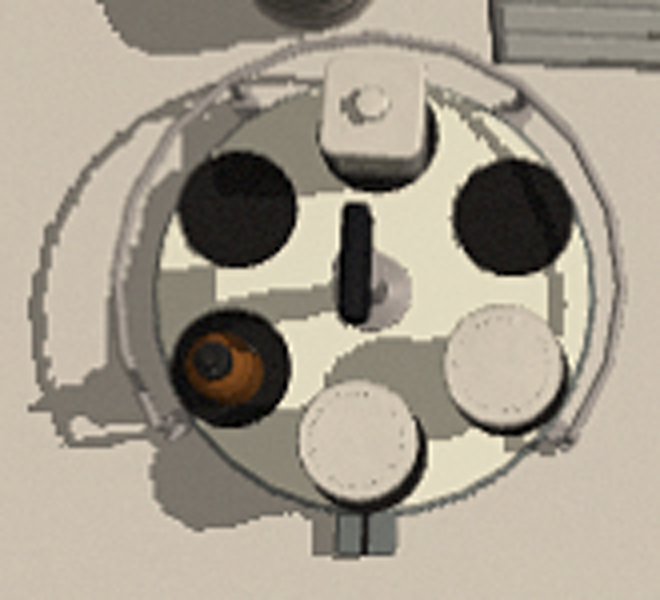

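The knob is at (0.584,-0.102) with its top at 0.158 m, which matches in both views. The bottle top is at ≈0.126 m and the carousel's yaw ≈ -1°. All of this agrees with the text. I move above the knob, with the fingers across the bar.

Call:
send_rows(motion="0 0.0306 0.0457 0 0 0 -5.5;0 0.0306 0.0457 0 0 0 -5.5;0 0.0306 0.0457 0 0 0 -5.5;0 0.0306 0.0457 0 0 0 -5.5;0 0.0306 0.0457 0 0 0 -5.5")

```text
clock: 0.72
position: [0.4332, -0.3288, 0.2921]
ee_rot: [-3.141, 0.031, 0.0]
force: [0.8, -0.2, -0.0]
width: 0.994
gripper_force: 0.0
```

Call:
send_rows(motion="0 0.0306 0.0457 0 0 0 0;0 0.0306 0.0457 0 0 0 0;0 0.0306 0.0457 0 0 0 0;0 0.0306 0.0457 0 0 0 0;0 0.0306 0.0457 0 0 0 0")

```text
clock: 1.35
position: [0.5862, -0.1005, 0.2919]
ee_rot: [3.141, -0.026, -0.001]
force: [0.9, -2.2, 0.3]
width: 1.005
gripper_force: 0.0
```

Call:
send_rows(motion="0 0 0 0 0 0 0;0 0 0 0 0 0 0")

```text
clock: 1.6
position: [0.5851, -0.1025, 0.2917]
ee_rot: [3.141, -0.025, -0.002]
force: [-0.0, -0.8, -0.0]
width: 1.0
gripper_force: 0.0
```

```bash
cat > w.py <<'E'
import sys
from h import *
from scipy.spatial.transform import Rotation as R
np.set_printoptions(precision=4,suppress=True)
o=arm.observe();r=R.from_rotvec(o['ee_rot']).as_matrix()
print(o['clock'],o['position'],'y',r[:,1],'z',r[:,2],'q',o['joints'],'F',o['force'],o['ft_torque'],o['width'],o['gripper_force'])
for n in sys.argv[2:]:
    m=arm.camera_model(n);im,d=arm.get_image(n);cv2.imwrite(f'pics/{n}{sys.argv[1]}.png',im);np.save(f'{n}{sys.argv[1]}.npy',d);print(n,*ray(m,320,240))
    np.save(f'{n}{sys.argv[1]}_m.npy',m,allow_pickle=True)
E
python3 w.py 1 wrist
```

```text
1.6 [ 0.5851 -0.1025  0.2917] y [-0.0162 -0.9999  0.0006] z [-0.0013 -0.0006 -1.    ] q [ 0.1339  0.3888 -0.0706  1.646   0.0306  1.1091 -1.5321] F [-0.0443 -0.7998 -0.0097] [-0.0646  0.0183  0.0024] 0.9998596947332196 0.0
wrist [ 0.6585 -0.1025  0.3844] [-0.2783 -0.0021 -0.9605]
```

View pics/wrist1.png

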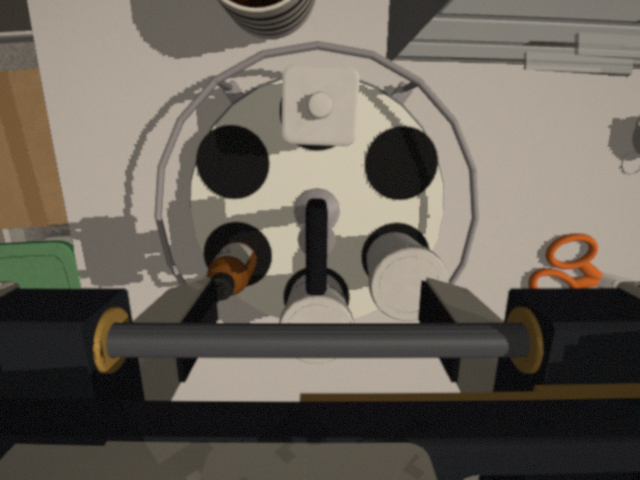

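The wrist picture shows the knob bar vertical at columns 306–327, rows 200–293, centred between the fingers. I check its position by ray casting, and descend if it agrees.

Run:
```python
from h import *
np.set_printoptions(precision=4,suppress=True)
im=cv2.imread('pics/wrist1.png');m=np.load('wrist1_m.npy',allow_pickle=True).item();d=np.load('wrist1.npy')
k=[];
for v in range(195,300):
  for u in range(295,340):
    if im[v,u].max()<60 and d[v,u]>0:
      P=dep(m,u,v,d[v,u])
      if P[2]>.152:k.append(P)
k=np.array(k);print(len(k),k.mean(0),np.percentile(k,[1,99],axis=0),cv2.minAreaRect(k[:,:2].astype(np.float32)))
```

```text
1906 [ 0.5866 -0.1001  0.1575] [[ 0.557  -0.1068  0.1539]
 [ 0.6139 -0.0931  0.1596]] ((0.5852120518684387, -0.10015620291233063), (0.013669425621628761, 0.058778293430805206), 88.73310852050781)
```

Call:
send_rows(motion="0 0 0.0015 -0.04 0 0 0;0.5 0 0 -0.04 0 0 0;0.5 0 0 -0.02 0 0 0;0.5 0 0 0 0 0 0;1 0 0 0 0 0 0", force=20)

```text
clock: 2.28
position: [0.5858, -0.1016, 0.1933]
ee_rot: [3.141, -0.028, 0.002]
force: [-0.2, -0.4, 0.0]
width: 0.614
gripper_force: 0.0
```

Call:
send_rows(motion="1 0 0 0 0 0 0;1 0 0 0 0 0 0;1 0 0 0 0 0 0;1 0 0 0 0 0 0", force=20)

```text
clock: 2.78
position: [0.5856, -0.1005, 0.1924]
ee_rot: [3.141, -0.025, 0.0]
force: [-0.3, -1.2, 0.0]
width: 0.177
gripper_force: 0.0
```

Call:
send_rows(motion="1 0 0 0 0 0 0;1 0 0 0 0 0 0", force=25)

```text
clock: 3.02
position: [0.5856, -0.1014, 0.1924]
ee_rot: [3.141, -0.027, 0.0]
force: [-0.7, -4.4, 1.7]
width: 0.152
gripper_force: 25.0
```

Gripped, at a width matching 14 mm. Now I turn +60° gently.

Call:
send_rows(motion="1 0 0 0 0 0 2;1 0 0 0 0 0 4;1 0 0 0 0 0 4;1 0 0 0 0 0 4;1 0 0 0 0 0 4")

```text
clock: 3.65
position: [0.5856, -0.1011, 0.1924]
ee_rot: [3.105, 0.471, 0.0]
force: [-1.3, -5.5, 1.0]
width: 0.149
gripper_force: 25.0
```

Call:
send_rows(motion="1 0 0 0 0 0 4;1 0 0 0 0 0 4;1 0 0 0 0 0 4;1 0 0 0 0 0 4;1 0 0 0 0 0 4")

```text
clock: 4.28
position: [0.5855, -0.1009, 0.1924]
ee_rot: [2.977, 1.003, -0.0]
force: [-1.1, -4.5, 2.9]
width: 0.145
gripper_force: 25.0
```

Call:
send_rows(motion="1 0 0 0 0 0 4;1 0 0 0 0 0 4;1 0 0 0 0 0 4;1 0 0 0 0 0 4;1 0 0 0 0 0 4")

```text
clock: 4.9
position: [0.5853, -0.1007, 0.1924]
ee_rot: [2.757, 1.506, -0.001]
force: [-2.2, -3.4, 3.0]
width: 0.147
gripper_force: 25.0
```

Call:
send_rows(motion="1 0 0 0 0 0 2;1 0 0 0 0 0 0;1 0 0 0 0 0 0;1 0 0 0 0 0 0")

```text
clock: 5.4
position: [0.5853, -0.1007, 0.1923]
ee_rot: [2.734, 1.547, -0.001]
force: [-3.1, -4.4, 4.4]
width: 0.149
gripper_force: 25.0
```

```bash
python3 w.py 2 wrist side
```

```text
5.4 [ 0.5853 -0.1007  0.1923] y [ 0.8573 -0.5149 -0.0002] z [-0.0005 -0.0004 -1.    ] q [ 0.3159  0.5096 -0.3355  1.7457  0.2037  0.921  -0.6448] F [-3.1362 -4.3624  4.398 ] [-0.836   0.5377 -0.0976] 0.14890646746928707 24.993910789489746
wrist [ 0.6227 -0.0363  0.2851] [-0.1377 -0.2414 -0.9606]
side [0.522  0.4685 0.6829] [-0.0322 -0.7375 -0.6748]
```

View pics/side2.png

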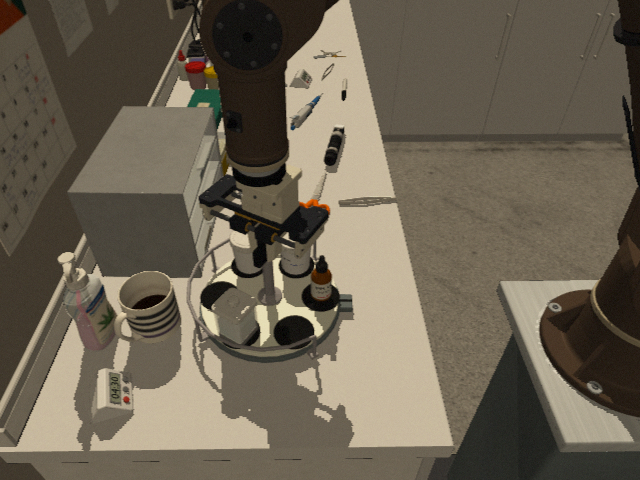

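The side view shows the bottle at ≈(321,283), at the front by the prow (345,302), with all vessels standing. The tool turned 59.9°. I release, lift and go above the front.

Call:
send_rows(motion="0 0 0 0 0 0 0;0 0 0 0 0 0 0;0 0 0 0 0 0 0;0 0 0 0 0 0 0;0 0 0 0.02 0 0 0")

```text
clock: 6.12
position: [0.5847, -0.1004, 0.2111]
ee_rot: [-2.732, -1.548, 0.004]
force: [-0.3, 0.7, 0.6]
width: 0.644
gripper_force: 0.0
```

Call:
send_rows(motion="0 0 0 0.04 0 0 0;0 0 0 0.04 0 0 0;0 -0.02 0 0 0 0 -10;0 -0.02 0 0 0 0 -10;0 -0.02 0.001 0 0 0 -10")

```text
clock: 6.75
position: [0.5249, -0.0994, 0.2923]
ee_rot: [-3.043, -0.779, -0.0]
force: [-0.2, -0.4, -0.8]
width: 1.002
gripper_force: 0.0
```

Call:
send_rows(motion="0 -0.02 0.001 0 0 0 -10;0 -0.01 0 0 0 0 -10;0 0 0 0 0 0 -10;0 0 0 0 0 0 0;0 0 0 0 0 0 0")

```text
clock: 7.38
position: [0.4957, -0.0984, 0.2922]
ee_rot: [3.142, -0.019, 0.0]
force: [0.2, -0.3, 1.2]
width: 1.001
gripper_force: 0.0
```

```bash
python3 w.py 3 wrist side top
python3 - <<'E'
import numpy as np,cv2
a=[cv2.imread(f'pics/{n}3.png') for n in('wrist','top','side')]
b=np.hstack([cv2.resize(a[0],(400,300)),cv2.resize(a[1][160:310,170:370],(400,300))])
c=cv2.resize(a[2][160:360,160:400],(360,300))
cv2.imwrite('pics/c3.png',np.vstack([b,np.pad(c,((0,0),(0,440),(0,0)))]))
E
```

```text
7.375 [ 0.4957 -0.0984  0.2922] y [-0.0121 -0.9999  0.    ] z [ 0. -0. -1.] q [ 0.2314  0.2518 -0.1736  1.8479  0.0497  1.046  -1.5446] F [ 0.2291 -0.3377  1.1735] [0.0458 0.0073 0.0298] 1.0006980686048748 0.0
wrist [ 0.5689 -0.0981  0.385 ] [-0.277  -0.0026 -0.9609]
side [0.522  0.4685 0.6829] [-0.0322 -0.7375 -0.6748]
top [ 0.427  -0.1941  1.2526] [ 0.1064 -0.0116 -0.9943]
```

View pics/c3.png

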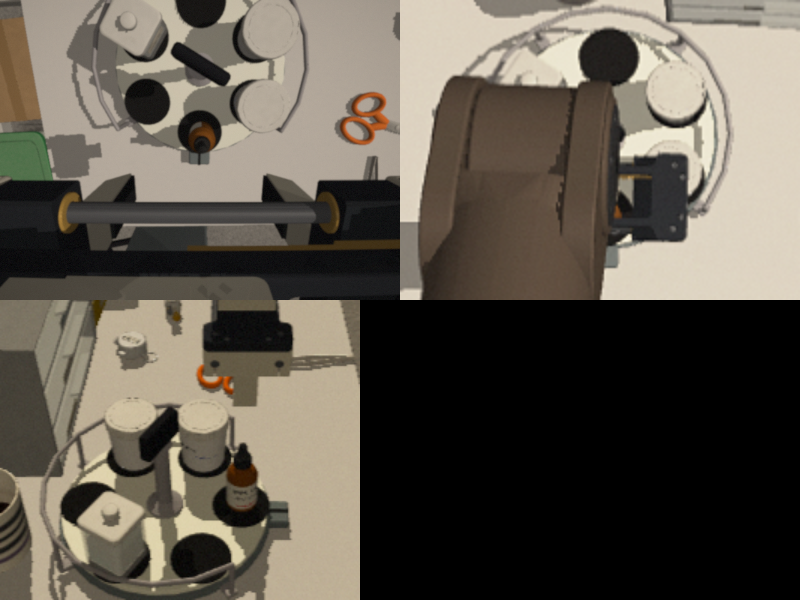

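The bottle stands at the front: wrist view ≈(322,215), side view ≈(321,283), tip near (322,258). The knob bar is turned 60° and all vessels are standing. I triangulate the bottle before grasping.

Run:
```python
from h import *
np.set_printoptions(precision=4,suppress=True)
res={}
for n,(x0,y0,x1,y1) in(('wrist',(285,170,355,275)),('side',(295,245,350,320))):
    im=cv2.imread(f'pics/{n}3.png').astype(int);d=np.load(f'{n}3.npy');m=np.load(f'{n}3_m.npy',allow_pickle=True).item()
    Q=[];uv=[];br=[]
    for v in range(y0,y1):
        for u in range(x0,x1):
            if d[v,u]>0:
                P=dep(m,u,v,d[v,u])
                if P[2]>.04 and np.hypot(P[0]-.495,P[1]+.099)<.03:Q.append(P);uv.append((u,v))
    Q=np.array(Q);uv=np.array(uv)
    for a,b in((.04,.06),(.06,.09),(.095,.11),(.11,.13)):
        k=(Q[:,2]>a)&(Q[:,2]<b);print(n,a,k.sum(),Q[k].mean(0),Q[k].min(0)[:2],Q[k].max(0)[:2]) if k.any() else 0
    i=Q[:,2]>Q[:,2].max()-.006;res[n]=(m,uv[i].mean(0));print('top',Q[:,2].max(),uv[i].mean(0),Q[i].mean(0))
print(cross(*res['wrist'],*res['side']))
```

```text
wrist 0.04 133 [ 0.5087 -0.1002  0.0503] [ 0.4952 -0.1177] [ 0.512  -0.0828]
wrist 0.06 963 [ 0.5013 -0.1007  0.0819] [ 0.4775 -0.1191] [ 0.5121 -0.0829]
wrist 0.095 379 [ 0.4972 -0.1012  0.1047] [ 0.484  -0.1116] [ 0.5044 -0.0913]
wrist 0.11 217 [ 0.4957 -0.1011  0.1197] [ 0.4898 -0.1064] [ 0.5    -0.0959]
top 0.12474162733165006 [323.0559 238.021 ] [ 0.4947 -0.1011  0.1224]
side 0.04 154 [ 0.4958 -0.0891  0.0498] [ 0.4778 -0.1041] [ 0.5128 -0.083 ]
side 0.06 345 [ 0.495  -0.0919  0.0779] [ 0.4768 -0.1101] [ 0.5112 -0.0833]
side 0.095 104 [ 0.4949 -0.0975  0.1035] [ 0.4842 -0.1093] [ 0.5046 -0.0915]
side 0.11 54 [ 0.4949 -0.1002  0.1185] [ 0.4897 -0.1061] [ 0.4997 -0.0965]
top 0.12522853054490357 [321.12 257.4 ] [ 0.4946 -0.1012  0.1228]
(array([ 0.4947, -0.1011,  0.1228]), np.float64(0.00012076354261241203))
```

Bottle axis is at (0.4945,-0.101), top 0.125 m; both views agree. I descend so the grasp point is at z≈0.086.

Call:
send_rows(motion="0.25 -0.001 -0.0025 0 0 0 0;0.25 0 0 -0.03 0 0 0;0.25 0 0 -0.03 0 0 0;0.25 0 0 -0.03 0 0 0;0.25 0 0 0 0 0 0")

```text
clock: 8.15
position: [0.4933, -0.101, 0.2006]
ee_rot: [-3.141, 0.025, 0.007]
force: [0.7, 0.9, 0.2]
width: 0.749
gripper_force: 0.0
```

Call:
send_rows(motion="0.25 0 0 -0.02 0 0 0;0.25 0 0 -0.02 0 0 0;0.25 0 0 -0.015 0 0 0;0.25 0 0 -0.013 0 0 0;0.25 0 0 0 0 0 0")

```text
clock: 8.78
position: [0.4943, -0.1009, 0.1338]
ee_rot: [-3.141, 0.025, 0.002]
force: [0.1, 0.8, 0.2]
width: 0.75
gripper_force: 0.0
```

Call:
send_rows(motion="0.8 0 0 0 0 0 0;0.8 0 0 0 0 0 0;0.8 0 0 0 0 0 0;0.8 0 0 0 0 0 0", force=10)

```text
clock: 9.28
position: [0.4947, -0.1011, 0.1344]
ee_rot: [3.141, -0.026, 0.001]
force: [0.0, -0.5, -0.4]
width: 0.391
gripper_force: 10.0
```

Call:
send_rows(motion="0.8 0 0 0 0 0 0;0.8 0 0 0.01 0 0 0;0.8 0 0 0.02 0 0 0;0.8 0 0 0.02 0 0 0;0.8 0 0 0.02 0 0 0", force=12)

```text
clock: 9.9
position: [0.4945, -0.1009, 0.2055]
ee_rot: [3.141, -0.025, 0.0]
force: [0.7, -0.2, -0.5]
width: 0.388
gripper_force: 11.9
```

Call:
send_rows(motion="0.8 0 0 0.02 0 0 0;0.8 0 0 0.02 0 0 0;0.8 0 0 0.02 0 0 0;0.8 0 0 0.01 0 0 0;0.8 0 0 0.005 0 0 0")

```text
clock: 10.52
position: [0.4945, -0.101, 0.2797]
ee_rot: [3.141, -0.025, 0.001]
force: [-0.5, -0.1, -0.4]
width: 0.388
gripper_force: 11.9
```

Call:
send_rows(motion="0.8 0 0 0 0 0 0;0.8 0 0 0 0 0 0;0.8 0 0 0 0 0 0;0.8 0 0 0 0 0 0")

```text
clock: 11.02
position: [0.4945, -0.101, 0.2789]
ee_rot: [-3.141, 0.025, 0.001]
force: [-0.1, -0.1, -0.6]
width: 0.384
gripper_force: 11.9
```

```bash
python3 w.py 4 side
python3 - <<'E'
from h import *
d=np.load('side4.npy');im=cv2.imread('pics/side4.png').astype(int);m=arm.camera_model('side')
L=[dep(m,u,v,d[v,u]) for v in range(150,320) for u in range(260,400) if d[v,u]>0 and im[v,u,2]-im[v,u,0]>25]
L=np.array([p for p in L if np.hypot(p[0]-.4945,p[1]+.101)<.03])
for z in np.arange(.12,.25,.02):
    k=abs(L[:,2]-z)<.01
    if k.sum()>5:print(round(z,2),k.sum(),L[k].min(0),L[k].max(0))
cv2.imwrite('pics/s4c.png',cv2.resize(im[130:380,150:450].astype(np.uint8),None,fx=2.4,fy=2.4))
E
```

```text
11.025 [ 0.4945 -0.101   0.2789] y [-0.0162 -0.9999 -0.    ] z [-0.0006  0.0001 -1.    ] q [ 0.2358  0.2639 -0.1732  1.8675  0.0529  1.0152 -1.5464] F [-0.1377 -0.0714 -0.6322] [ 0.0175  0.0844 -0.0392] 0.38417268601252685 11.949223726987839
side [0.522  0.4685 0.6829] [-0.0322 -0.7375 -0.6748]
0.18 129 [ 0.47725305 -0.09858188  0.17408485] [ 0.51163494 -0.08278585  0.18993462]
0.2 83 [ 0.48092802 -0.09744158  0.19035201] [ 0.51174867 -0.08304946  0.20897649]
0.22 9 [ 0.4817344  -0.09677203  0.21103029] [ 0.51172642 -0.07327728  0.22587258]
```

View pics/s4c.png

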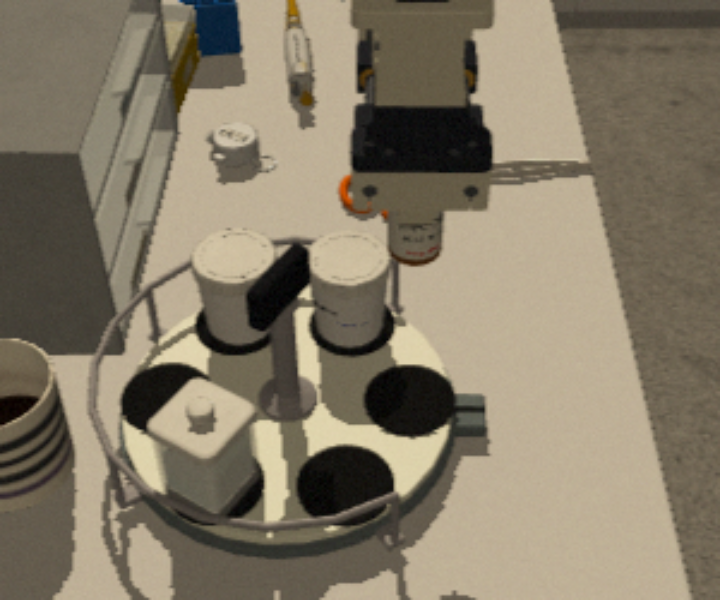

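The bottle hangs upright in the gripper, underside at z≈0.173 (14.5 cm above the pad). Cups and jar are standing, and the front pad at crop (410,400) is empty.

```bash
python3 -c "
from cell import arm
print(arm.sign_off())"
```

```text
the job is handed in; nothing more can be done
None
```

I turned the carousel one click counter-clockwise and lifted the bottle straight up at the front. It was upright and still in the gripper, about 14.5 cm above its pad, when I handed the job in after about 11 s, with both cups and the jar still standing on the deck.

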